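# Wind in the beard trimmer's comb and pack it in its travel case

### The job

Pack the beard trimmer for a trip: roll its length wheel with a fingertip until the comb is wound fully in, lay the trimmer down gently inside the open travel case, and swing the case's lid shut. Move the comb only by the wheel and do not push on the comb itself, and leave the other things on the shelf where they are.

Things in the scene. Friction and masses are not known exactly. Their poses are not given: they have to be found in the camera images.
- trimmer: Loose light-grey beard trimmer lying on its back, about 0.26 kg. Origin: centre of its underside (comb wound in); x along it towards the comb, y across, z up. Housing 42 mm wide (flat sides), 36 mm high, from x = -81.5 to +35 mm, then neck and comb. 163 mm long with the comb in, 177 to 181 mm as found. Weight centred near x = -12 mm: take it about there, across its width.
- trimmer_wheel (a joint): Angle (rad) of the ribbed black length wheel on top: radius 20 mm, 14 mm wide, axle along trimmer y; only a crown 6 mm high, 29 mm long shows: it cannot be pinched. 0 = comb fully in (stop), 3.6 = fully out (stop); 2.8 to 3.5 as found. Dragging the crown to the tail (trimmer -x) winds in, 5 mm of comb and 20 mm of rim travel per rad. Turns at 1.2 N at the rim, else stays put; press 3 to 8 N.
- wheel_top (a point): Topmost point of the wheel's crown, fixed to the trimmer: its x = +12 mm, y = 0, 42 mm above its underside (6 mm above the housing's flat top). Axes as the trimmer's.
- trimmer_comb: Pale grey toothed comb on the cutter head, 42 mm wide, slides along the trimmer's x, driven by the wheel. Its front end is at trimmer x = +81.5 mm when wound in, 11 to 33 mm above the underside. Its origin lies on the trimmer's origin when fully in, 14 to 17.5 mm towards the comb end as found. Fragile: more than 4 N on it is damage.
- case: Dark grey clamshell travel case, fixed on the shelf by its rubber feet, lid open. Origin: centre of its underside, x along its length. Lower half 181 x 96 mm outside, 175 x 90 mm inside, 18 mm high at the rim, inner floor 4 mm up. The lid is hinged on the long side at y = -48 mm and stands up there. The trimmer fits lengthwise, either way round, only with its comb wound in.
- case_lid (a joint): Lid angle (rad): 0 = shut, 1.85 = open, leaning back past upright on its stop (as found). The lid is a shell 181 x 96 mm, 36 mm deep, 0.09 kg. Above about 1.1 rad it falls open, below that it falls shut by itself in a second or so. Shut, the case is 54 mm high and clears the packed trimmer.
- lid_edge (a point): Middle of the lid's free long edge, 18 mm below the lid's outer top face; about 105 mm above the shelf with the lid open (the open lid is 110 mm high). Its y axis points from hinge to free edge, its z axis out through the lid's top face (open: away from the case, to case -y).
- case_hinge (a point): Middle of the lid's hinge line: case y = -48 mm, 18 mm above the shelf; the line runs along the case's x. Axes as the case's.
- soap_tray: White ceramic soap tray with soap bar, 130 x 90 x 30 mm; origin at the centre of its underside. To be left alone.
- perfume: Square glass perfume bottle with steel cap, 36 x 60 mm, 107 mm tall; origin at the centre of its underside. To be left alone.
- silicone_case: Closed round grey silicone case with clip-on lid, 95 mm across, 48 mm tall; origin at the centre of its underside. To be left alone.
- hairbrush: Wooden hairbrush lying bristles down, 225 mm long, 62 mm wide, 36 mm high, head towards its +x; origin under its middle. To be left alone.
Things that resemble listed ones, but are neither listed nor needed, are in the scene too. Leave any blue look-alike of the trimmer alone. Of the things that look like the case, the larger one is meant.

How it is judged:
By the outcome, as a careful person would: the job done as asked, in the order asked, and still so for the second after the job is handed in, with the robot touching nothing.
It also fails if it takes over 67 s, if anything falls off the work surface, if the arm or the gripper's body presses on something with over 40 N, if the wrist force passes 120 N, or if a joint passes its speed limit or range.

### The arm

A 7-joint arm with a two-finger parallel gripper is mounted at the origin on the work surface. World frame = base frame: x ahead of the robot, y to its left, z up, the work surface at z = 0. Lengths are in m, angles in rad, forces in N, time in s.
With the tool pointing down it reaches from about 0.425 to 0.925 m from the base axis. Payload 6.8 kg.
Tool frame: the origin (TCP) lies midway between the tips of the shut fingers; the grasp point (between the pads) lies 19 mm behind it; z points along the fingers, y is the line along which they close (so a half turn about z gives the same grasp; the last joint's range is limited). The gripper opens to 85 mm and grips with 20 to 120 N. Pads are 22 mm wide; open, the fingers measure 114 mm over their backs; the gripper's body (76 mm by 85 mm) begins 54 mm behind the grasp point. The pads swing forward as they close: fully open they stand 13 mm farther back than shut.
Start: joints at [-0.108, 0.477, 0.022, 1.555, -0.011, 1.109, -0.083], TCP at [0.675, 0, 0.231] pointing down, gripper open.
Joint ranges: [-2.96, 2.96], [-0.34, 2.1], [-1.41, 1.46], [0.24, 2.44], [-1.37, 4.51], [0.17, 1.92], [-2.96, 2.96]. Speed limits (rad/s): [2.39, 2.39, 3.14, 3.14, 3.14, 3.14, 3.14].

### API

Orientations are given as a rotation vector (axis times angle).
In Python, from bench import robot gives the robot as it stands. The module is installed in compiled form; this text tells all that it offers.
- The arm moves only by the tool arm_command, never from a script. Its arguments are lists of equal length, an entry for each row: "xyz": the shift along the tool's x, y, z each as a share of 150 mm, from -1 to 1, a list of three; "turn": the turn about the tool's z as a share of 60 degrees, from -1 to 1; "hand": the closure, from -1 (fully open) to 1 (shut). In form: {"xyz": [[dx, dy, dz], ...], "turn": [turn, ...], "hand": [hand, ...]}. A call has exactly 10 rows; each row is the pose to reach, as a shift and turn from the pose commanded when the call began, along the tool's axes at that moment; what a row does not reach only later rows make up. A row lasts 1/12 s, in which the tool goes at most 41.7 mm and 7.16 degrees, less where a joint would pass 70% of its speed; a pose out of reach is approached as far as the arm can. A call with a number of a shift or a turn outside -1 to 1 is refused whole. A call with a gripper value outside its range is refused whole. The fingers move at their own pace and stop on an object; "force" is the grip in N (left out, the last holds). Time passes only in rows, so rows that repeat a pose let the fingers close, or fill a call up. It gives the time, the measured TCP pose, the force, the opening and the grip force at its end, in the units of the state.
- robot.read_state(): the state, without advancing time (a new reading comes with each control period).
- robot.read_camera(name): name is "scene" or "side" or "wrist"; returns a dict with "color" (384x512x3 uint8, red, green, blue), "intrinsics" (3x3 intrinsics, pixels), "k1" (the pictures are not rectified: a ray, as slopes to the right and down, at radius r is drawn at 1 + k1 r^2 times it, then the intrinsics apply), "R" (3x3) and "t" (3): a world point X has camera coordinates R X + t; the wrist camera has in their place "T_tool_cam" (4x4, takes a point from camera to tool coordinates, whose origin is the TCP and whose axes are the flange's). Camera axes: x right, y down, z forward; pixel columns grow to the right and rows downward; lengths in m; the calibration is good to about 2 mm. A picture is of the moment at which its call begins: read the wrist's pose just before it. There is no depth.
- robot.finish_job(): hands the job in; it is judged then, once.
The state is a dict: "t": time; "joint_pos": joint angles; "joint_vel": joint speeds; "tau": joint torques, N m; "eef_pos": TCP position; "tool_rot": TCP orientation; "wrist_force": force on the tool from outside, world axes, zero at the start; "wrist_torque": the same for the moment, N m; "opening": finger opening in m; "gripper_force": force on a finger pad.
Only numpy, scipy, OpenCV 4.12 (cv2) and the standard library are available. Lean on these libraries where they do the work, as an engineer would, in place of code of your own. Each camera call takes 0.05 s, during which the arm holds its last target. There are 200 camera calls.

## Working session

There is one attempt and no reset: what is moved stays moved. The work goes in short steps, Python scripts to look and compute and a tool call to move; the robot and the scene stay as the last step left them, time stands still between calls to the robot, and variables do not carry over. Pictures are saved under pics/ and viewed, at most 13 in all, crops included, and the job is handed in when it is done.

Besides the shell and the picture viewer there is one more tool, called by a JSON object that holds its "name" and its "arguments". arm_command: Moves the arm, as the interface text tells. Its arguments: {"type":"object","properties":{"xyz":{"type":"array"},"turn":{"type":"array"},"hand":{"type":"array"},"force":{"type":"number"}},"required":["xyz","turn","hand"]}

```bash
mkdir -p pics
cat > h.py <<'E'
import numpy as np, cv2
from scipy.spatial.transform import Rotation as Rn
from bench import robot
def cam(n):
    s=robot.read_state(); c=robot.read_camera(n)
    K=np.array(c["intrinsics"]);k=c["k1"]
    if n=="wrist":
        T=np.array(c["T_tool_cam"]);Rt=Rn.from_rotvec(s["tool_rot"]).as_matrix()
        R=(Rt@T[:3,:3]).T; o=Rt@T[:3,3]+np.array(s["eef_pos"])
    else:
        R=np.array(c["R"]);o=-R.T@np.array(c["t"])
    return dict(img=c["color"][:,:,::-1].copy(),K=K,k=k,R=R,o=o,s=s)
def ray(c,uv):
    d=np.array([c["k"],0,0,0,0.])
    p=cv2.undistortPoints(np.array(uv,float).reshape(-1,1,2),c["K"],d).reshape(-1,2)
    return np.c_[p,np.ones(len(p))]@c["R"]
def onz(c,uv,z):
    r=ray(c,uv); z=np.broadcast_to(np.asarray(z,float),(len(r),)); return c["o"]+r*((z-c["o"][2])/r[:,2])[:,None]
def proj(c,X):
    d=np.array([c["k"],0,0,0,0.]); t=-c["R"]@c["o"]
    return cv2.projectPoints(np.array(X,float).reshape(-1,1,3),cv2.Rodrigues(c["R"])[0],t,c["K"],d)[0].reshape(-1,2)
E
python3 - <<'E'
from h import *
a=cam("scene");b=cam("side");
cv2.imwrite("pics/scene.png",cv2.resize(a["img"],(800,600)));cv2.imwrite("pics/side.png",b["img"])
print(a["o"],b["o"],robot.read_state())
import pickle;pickle.dump((a,b),open("ab.pkl","wb"))
E
```

```text
[1.42866842 0.0766158  0.70693051] [0.15578881 0.3890809  0.7177248 ] {'t': 0.1, 'joint_pos': array([-0.10812889,  0.47769933,  0.02232134,  1.55634709, -0.01153781,
        1.10928741, -0.08313924]), 'joint_vel': array([ 0.00033947, -0.00126888,  0.00031918, -0.00346611, -0.0013647 ,
        0.00091195,  0.00010694]), 'tau': array([ 5.69385389e-03, -5.97765398e+01,  1.61440808e+00, -2.81952703e+01,
        1.29656185e-02,  5.02699884e-03, -1.13572563e-05]), 'eef_pos': array([6.74471269e-01, 3.33028202e-05, 2.30436963e-01]), 'tool_rot': array([-2.22065815e+00, -2.22068438e+00,  1.87175128e-03]), 'wrist_force': array([-0.97295187, -0.37578099, -0.26403759]), 'wrist_torque': array([ 0.01385275,  0.01864507, -0.06091656]), 'gripper_force': 0.0, 'opening': 0.08526960319534597}
```

View pics/scene.png

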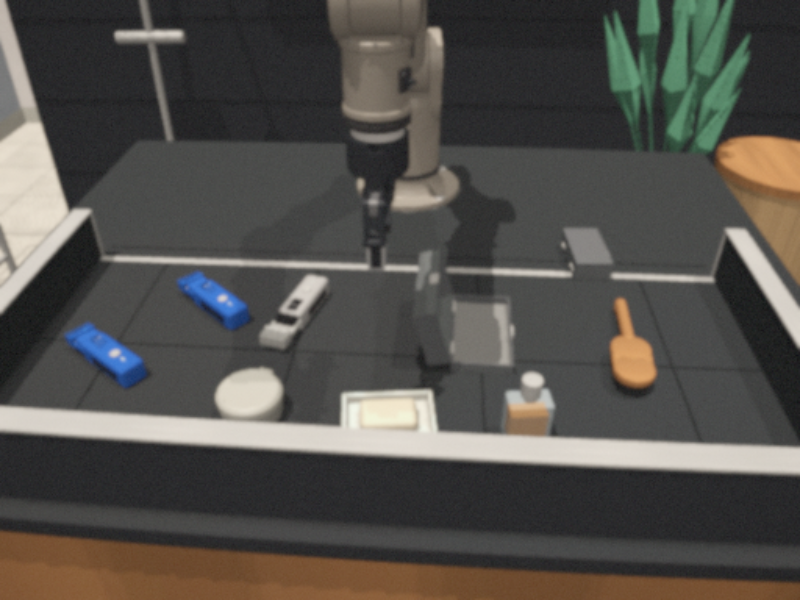

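View pics/side.png

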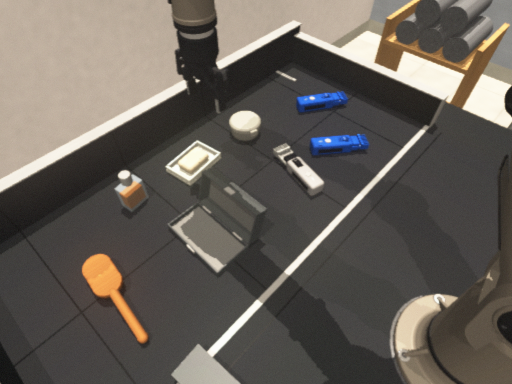

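The scene view (800x600) shows the grey trimmer at about (295,312) with its comb towards (272,338). The open case is at (470,325), with its lid at (432,305) on the left (-y) side. In the side view (512x384) the trimmer is at (299,170) and the case floor at (210,237). The blue look-alikes are to the -y side, and the small case is a decoy.

Run:
```python
from h import *
import pickle
a,b=pickle.load(open("ab.pkl","rb"))
S=.64
P=lambda l:[(u*S,v*S) for u,v in l]
print("trim scene comb,tail,wheel",onz(a,P([(273,337),(317,281),(290,314)]),[.03,.036,.04]).round(3))
print("trim side comb,tail",onz(b,[(281,152),(314,186)],[.03,.036]).round(3))
print("case rim scene (near right, far right)",onz(a,P([(514,365),(512,298)]),.018).round(3))
print("case rim side (corners near lid? )",onz(b,[(169,222),(219,269),(264,240)],[.018,.018,.018]).round(3))
print("others: soap,perf,sil,brush",onz(b,[(193,163),(133,205),(245,125),(117,300)],.02).round(3))
```

```text
trim scene comb,tail,wheel [[ 0.608 -0.177  0.03 ]
 [ 0.456 -0.131  0.036]
 [ 0.559 -0.158  0.04 ]]
trim side comb,tail [[ 0.583 -0.167  0.03 ]
 [ 0.438 -0.126  0.036]]
case rim scene (near right, far right) [[0.636 0.201 0.018]
 [0.46  0.21  0.018]]
case rim side (corners near lid? ) [[0.633 0.19  0.018]
 [0.453 0.192 0.018]
 [0.431 0.07  0.018]]
others: soap,perf,sil,brush [[ 0.739  0.023  0.02 ]
 [ 0.738  0.221  0.02 ]
 [ 0.746 -0.189  0.02 ]
 [ 0.555  0.384  0.02 ]]
```

{"name": "arm_command", "arguments": {"xyz": [[-0.9, -0.9, 0], [-0.9, -0.9, 0], [-0.9, -0.9, 0], [-0.9, -0.9, 0], [-0.9, -0.9, 0], [-0.9, -0.9, 0], [-0.9, -0.9, 0], [-0.9, -0.9, 0], [-0.9, -0.9, 0], [-0.9, -0.9, 0]], "turn": [-1, -1, -1, -1, -1, -1, -1, -1, -1, -1], "hand": [1, 1, 1, 1, 1, 1, 1, 1, 1, 1], "force": 30}}

```text
t: 0.93
eef_pos: [0.5396, -0.1351, 0.231]
tool_rot: [-0.811, -3.034, -0.0]
wrist_force: [0.1, 0.2, 0.0]
opening: -0.0001
gripper_force: 0.0
```

Run:
```python
from h import *
import pickle
c=cam("wrist");cv2.imwrite("pics/w1.png",c["img"]);pickle.dump(c,open("w1.pkl","wb"))
print(c["o"],c["s"]["eef_pos"],Rn.from_rotvec(c["s"]["tool_rot"]).as_matrix().round(3))
```

```text
[ 0.47211602 -0.09593312  0.37382387] [ 0.53964761 -0.13514605  0.23101064] [[-0.867  0.499 -0.001]
 [ 0.499  0.867  0.   ]
 [ 0.001 -0.    -1.   ]]
```

View pics/w1.png

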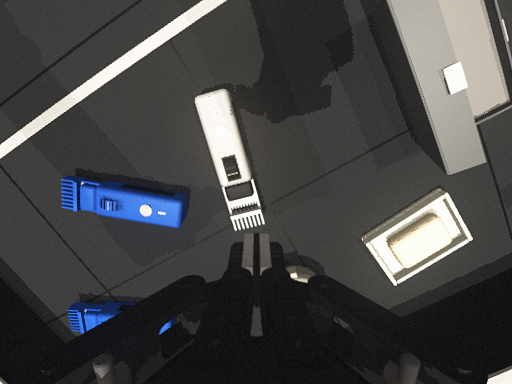

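The wrist view shows the trimmer from its tail at (211,92) to the comb front at (249,228), with the black wheel at about (231,167). The case lid is at upper right and the soap tray at (418,237).

Run:
```python
from h import *
import pickle
c=pickle.load(open("w1.pkl","rb"));im=c["img"]
g=cv2.cvtColor(im,cv2.COLOR_BGR2GRAY)
roi=np.zeros_like(g);roi[80:240,185:270]=255
m=((g>130)&(roi>0)).astype(np.uint8)
cs=max(cv2.findContours(m,0,1)[0],key=cv2.contourArea)
# flat sides: rows 110-150 left/right edges at z=.036
mid=[];W=[]
for v in range(110,180,4):
    u=np.where(m[v])[0]; l,r=onz(c,[(u.min()-.5,v),(u.max()+.5,v)],.036); mid.append((l+r)/2);W.append(np.linalg.norm(r-l))
mid=np.array(mid);print(np.round(W,4))
d=np.linalg.svd(mid-mid.mean(0))[2][0];d*=np.sign(d[0]);print("dir",d,"yaw",np.arctan2(d[1],d[0]))
dark=((g<60)&(roi>0)).astype(np.uint8);dark[:150]=0;dark[185:]=0
n,lab,st,ce=cv2.connectedComponentsWithStats(dark)
for s_,e in zip(st[1:],ce[1:]):
    if s_[4]>60: print(s_,e)
pts=onz(c,cs.reshape(-1,2),.036);s=(pts-mid.mean(0))@d
print("tail,front along",s.min(),s.max(),"tail pt",mid.mean(0)+d*s.min(),"front@.033",mid.mean(0)+d*s.max())
print("wheelguess",onz(c,[(231,156),(232,180),(231,167)],[.037,.037,.04]))
print([ (float(v),) for v in g[100:235:3,231]] if 0 else g[150:190:2,231])
```

```text
[0.04   0.0401 0.0415 0.0417 0.0418 0.0408 0.041  0.0411 0.0413 0.0427
 0.0417 0.0418 0.042  0.0422 0.0411 0.0413 0.0428 0.0417]
dir [ 9.65278662e-01 -2.61222328e-01 -1.11551721e-31] yaw -0.26428828210977434
[245 150  14  35 128] [251.828125  166.5546875]
[224 157  16  23 124] [231.88709677 166.96774194]
tail,front along -0.062432078869685236 0.0895545574184924 tail pt [ 0.43363866 -0.13663126  0.036     ] front@.033 [ 0.58034812 -0.17633357  0.036     ]
wheelguess [[ 0.50985929 -0.1533033   0.037     ]
 [ 0.53653257 -0.16816905  0.037     ]
 [ 0.52118383 -0.15993611  0.04      ]]
[249 250 244  78  56  55  60  68  69  82  57  54 156  43  46 103 249 213
  43  80]
```

{"name": "arm_command", "arguments": {"xyz": [[-0.05, -0.19, 0.3], [-0.05, -0.19, 0.6], [-0.05, -0.19, 0.9], [-0.05, -0.19, 1], [-0.05, -0.19, 1], [-0.05, -0.19, 1], [-0.05, -0.19, 1], [-0.05, -0.19, 1], [-0.05, -0.19, 1], [-0.05, -0.19, 1]], "turn": [-0.25, -0.25, -0.25, -0.25, -0.25, -0.25, -0.25, -0.25, -0.25, -0.25], "hand": [1, 1, 1, 1, 1, 1, 1, 1, 1, 1]}}

```text
t: 1.82
eef_pos: [0.5335, -0.1636, 0.0831]
tool_rot: [0.41, 3.112, -0.001]
wrist_force: [-0.3, -0.1, 0.2]
opening: 0.0002
gripper_force: 0.0
```

Run:
```python
from h import *
import pickle
c=cam("wrist");cv2.imwrite("pics/w2.png",cv2.resize(c["img"][20:300,120:400],(700,700))[:600]);pickle.dump(c,open("w2.pkl","wb"))
b=cam("side");cv2.imwrite("pics/s2.png",cv2.resize(b["img"][100:220,230:390],(800,600),interpolation=2))
print(c["s"]["eef_pos"],Rn.from_rotvec(c["s"]["tool_rot"]).as_matrix().round(3))
```

```text
[ 0.53346935 -0.16358089  0.0830983 ] [[-0.966  0.259  0.003]
 [ 0.259  0.966 -0.001]
 [-0.003  0.    -1.   ]]
```

View pics/w2.png

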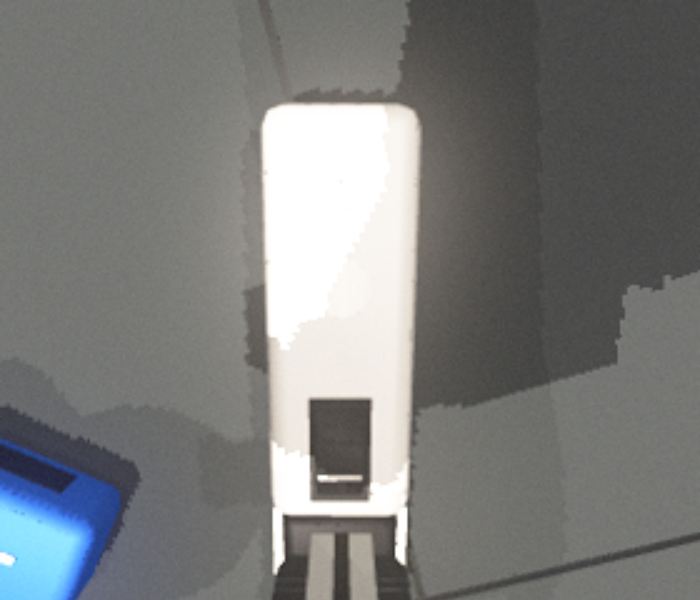

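The trimmer is upright in view, with its tail at crop row 103 and the wheel slot from (310,398) to (372,500). The fingertips at (342,540) line up with the wheel laterally.

Run:
```python
from h import *
import pickle
c=pickle.load(open("w2.pkl","rb"))
f=lambda x,y:(120+x/2.5,20+y/2.5)
P=onz(c,[f(341,398),f(341,500),f(341,102),f(340,508)],[.036,.036,.034,.036]);print(P)
R=Rn.from_rotvec(c["s"]["tool_rot"]).as_matrix();print("tool-frame rel TCP",((P-c["s"]["eef_pos"])@R).round(4))
```

```text
[[ 0.50774098 -0.15646765  0.036     ]
 [ 0.53818265 -0.16461563  0.036     ]
 [ 0.43307199 -0.13647823  0.034     ]
 [ 0.54062403 -0.1655792   0.036     ]]
tool-frame rel TCP [[ 2.680e-02  2.000e-04  4.700e-02]
 [-4.700e-03  2.000e-04  4.710e-02]
 [ 1.041e-01  2.000e-04  4.880e-02]
 [-7.300e-03 -1.000e-04  4.710e-02]]
```

{"name": "arm_command", "arguments": {"xyz": [[0, 0, 0.12], [0, 0, 0.2], [0, 0, 0.22], [0, 0, 0.235], [0, 0, 0.245], [0, 0, 0.25], [0, 0, 0.255], [0, 0, 0.255], [0, 0, 0.255], [0, 0, 0.255]], "turn": [0, 0, 0, 0, 0, 0, 0, 0, 0, 0], "hand": [1, 1, 1, 1, 1, 1, 1, 1, 1, 1]}}

```text
t: 2.75
eef_pos: [0.5324, -0.1634, 0.0433]
tool_rot: [0.41, 3.114, -0.0]
wrist_force: [-0.1, 0.3, -0.6]
opening: 0.0003
gripper_force: 0.0
```

{"name": "arm_command", "arguments": {"xyz": [[0, 0, 0.004], [0, 0, 0.008], [0, 0, 0.01], [0, 0, 0.012], [0, 0, 0.014], [0, 0, 0.014], [0, 0, 0.014], [0, 0, 0.014], [0, 0, 0.014], [0, 0, 0.014]], "turn": [0, 0, 0, 0, 0, 0, 0, 0, 0, 0], "hand": [1, 1, 1, 1, 1, 1, 1, 1, 1, 1]}}

```text
t: 3.58
eef_pos: [0.533, -0.1636, 0.0415]
tool_rot: [0.41, 3.113, -0.0]
wrist_force: [0.3, 1.0, 4.5]
opening: 0.0004
gripper_force: 2.6
```

{"name": "arm_command", "arguments": {"xyz": [[0.015, 0, 0], [0.03, 0, 0], [0.045, 0, 0], [0.06, 0, 0], [0.075, 0, 0], [0.09, 0, 0], [0.105, 0, 0], [0.12, 0, 0], [0.13, 0, 0], [0.13, 0, 0]], "turn": [0, 0, 0, 0, 0, 0, 0, 0, 0, 0], "hand": [1, 1, 1, 1, 1, 1, 1, 1, 1, 1]}}

```text
t: 4.42
eef_pos: [0.5146, -0.1587, 0.0419]
tool_rot: [0.41, 3.112, -0.0]
wrist_force: [-0.4, -0.0, 7.8]
opening: 0.0001
gripper_force: 3.8
```

Run:
```python
from h import *
c=cam("wrist");cv2.imwrite("pics/w3.png",cv2.resize(c["img"][20:300,120:400],(700,700))[:600])
b=cam("side");cv2.imwrite("pics/s3.png",cv2.resize(b["img"][100:220,230:390],(800,600),interpolation=2))
g=cv2.cvtColor(c["img"],cv2.COLOR_BGR2GRAY);print(g[40:80,258])
print(c["s"]["eef_pos"],c["s"]["wrist_force"])
```

```text
[116 118 121 116 125 121 121 112 125 125 122 119 121 122 124 123 123 125
 127 125 128 125 126 126 124 129 133 128 128 131 131 134 134 133 134 132
 134 137 133 139]
[ 0.51457108 -0.15867058  0.04187215] [-0.407666   -0.01449232  7.76224729]
```

View pics/s3.png

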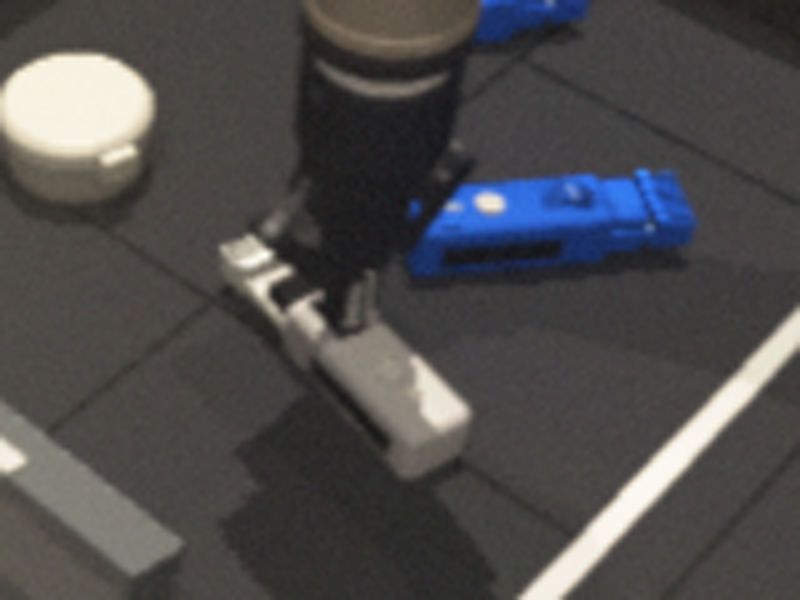

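The side view shows the gripper on the wheel. The comb front is at (235,248) and the housing tail at (468,420), both undisturbed.

```bash
cat >> h.py <<'E'
D=np.array([.966,-.259,0]);O0=np.array([.512,-.1575,0])
def comb(c,off=0):
    s=np.arange(.045,.112,.001); lat=np.array([.259,.966,0])
    out=[]
    g=cv2.GaussianBlur(cv2.cvtColor(c["img"],cv2.COLOR_BGR2GRAY),(0,0),.7).astype(np.float32)
    for y in (-.012,-.006,0,.006,.012):
        p=proj(c,O0+D*s[:,None]+lat*y+[0,0,.033]).astype(np.float32)
        out.append(cv2.remap(g,p[:,:1],p[:,1:],1).ravel())
    m=np.mean(out,0)
    return dict(zip((s*1000).round().astype(int).tolist(),m.astype(int).tolist()))
E
python3 - <<'E'
from h import *
import pickle
a,b=pickle.load(open("ab.pkl","rb"))
print(list(comb(b).items())[::2]);print(list(comb(cam("side")).items())[::2])
E
```

```text
[(45, 55), (47, 71), (49, 98), (51, 133), (53, 163), (55, 177), (57, 174), (59, 156), (61, 135), (63, 119), (65, 113), (67, 118), (69, 134), (71, 157), (73, 181), (75, 199), (77, 203), (79, 194), (81, 180), (83, 168), (85, 160), (87, 154), (89, 147), (91, 135), (93, 118), (95, 97), (97, 81), (99, 70), (101, 65), (103, 63), (105, 62), (107, 62), (109, 62), (111, 62)]
[(45, 44), (47, 52), (49, 69), (51, 90), (53, 110), (55, 121), (57, 119), (59, 107), (61, 94), (63, 89), (65, 93), (67, 106), (69, 121), (71, 134), (73, 136), (75, 135), (77, 130), (79, 129), (81, 130), (83, 131), (85, 129), (87, 122), (89, 108), (91, 93), (93, 80), (95, 71), (97, 67), (99, 67), (101, 68), (103, 69), (105, 69), (107, 70), (109, 70), (111, 70)]
```

{"name": "arm_command", "arguments": {"xyz": [[0, 0, -0.06], [-0.04, 0, -0.06], [-0.09, 0, -0.06], [-0.13, 0, -0.06], [-0.13, 0, -0.03], [-0.13, 0, -0.012], [-0.13, 0, -0.004], [-0.13, 0, -0.002], [-0.13, 0, -0.002], [-0.13, 0, -0.002]], "turn": [0, 0, 0, 0, 0, 0, 0, 0, 0, 0], "hand": [1, 1, 1, 1, 1, 1, 1, 1, 1, 1]}}

```text
t: 5.4
eef_pos: [0.533, -0.1636, 0.0415]
tool_rot: [0.41, 3.113, -0.0]
wrist_force: [2.0, -0.4, 5.2]
opening: -0.0001
gripper_force: 2.4
```

{"name": "arm_command", "arguments": {"xyz": [[0.015, 0, 0], [0.03, 0, 0], [0.045, 0, -0.002], [0.06, 0, -0.003], [0.075, 0, -0.003], [0.09, 0, -0.003], [0.105, 0, -0.003], [0.12, 0, -0.003], [0.13, 0, -0.003], [0.13, 0, -0.06]], "turn": [0, 0, 0, 0, 0, 0, 0, 0, 0, 0], "hand": [1, 1, 1, 1, 1, 1, 1, 1, 1, 1]}}

```text
t: 6.23
eef_pos: [0.5113, -0.1578, 0.0489]
tool_rot: [-0.409, -3.111, -0.001]
wrist_force: [0.0, 0.3, 0.0]
opening: -0.0002
gripper_force: 0.0
```

{"name": "arm_command", "arguments": {"xyz": [[0, 0, 0], [-0.04, 0, 0], [-0.09, 0, 0], [-0.13, 0, 0], [-0.13, 0, 0.03], [-0.13, 0, 0.046], [-0.13, 0, 0.055], [-0.13, 0, 0.059], [-0.13, 0, 0.06], [-0.13, 0, 0.06]], "turn": [0, 0, 0, 0, 0, 0, 0, 0, 0, 0], "hand": [1, 1, 1, 1, 1, 1, 1, 1, 1, 1]}}

```text
t: 7.07
eef_pos: [0.5327, -0.1635, 0.0416]
tool_rot: [0.41, 3.114, -0.0]
wrist_force: [0.0, -0.1, 5.0]
opening: -0.0
gripper_force: 2.2
```

{"name": "arm_command", "arguments": {"xyz": [[0.015, 0, 0], [0.03, 0, 0], [0.045, 0, -0.002], [0.06, 0, -0.003], [0.075, 0, -0.003], [0.09, 0, -0.003], [0.105, 0, -0.003], [0.12, 0, -0.003], [0.13, 0, -0.003], [0.13, 0, -0.06]], "turn": [0, 0, 0, 0, 0, 0, 0, 0, 0, 0], "hand": [1, 1, 1, 1, 1, 1, 1, 1, 1, 1]}}

```text
t: 7.9
eef_pos: [0.5113, -0.1578, 0.049]
tool_rot: [-0.409, -3.111, -0.001]
wrist_force: [0.0, -0.6, 0.6]
opening: -0.0004
gripper_force: 0.0
```

Run:
```python
from h import *
print(list(comb(cam("side")).items())[10::2])
c=cam("wrist");g=cv2.cvtColor(c["img"],cv2.COLOR_BGR2GRAY);u=[i for i in range(20,120) if g[i,258]>180][:1];print(u, onz(c,[(256,u[0])],.034) if u else 0, c["s"]["eef_pos"],c["s"]["wrist_force"])
cv2.imwrite("pics/w4.png",c["img"])
```

```text
[(55, 102), (57, 127), (59, 149), (61, 164), (63, 165), (65, 158), (67, 148), (69, 140), (71, 137), (73, 133), (75, 127), (77, 116), (79, 103), (81, 88), (83, 79), (85, 74), (87, 73), (89, 73), (91, 73), (93, 71), (95, 69), (97, 67), (99, 66), (101, 66), (103, 67), (105, 67), (107, 68), (109, 69), (111, 69)]
[96] [[ 0.43313698 -0.13699084  0.034     ]] [ 0.51248735 -0.15818359  0.05099736] [ 0.82216298 -0.86714879  1.59253239]
```

{"name": "arm_command", "arguments": {"xyz": [[0, 0, 0], [-0.04, 0, 0], [-0.09, 0, 0], [-0.13, 0, 0], [-0.13, 0, 0.03], [-0.13, 0, 0.046], [-0.13, 0, 0.055], [-0.13, 0, 0.059], [-0.13, 0, 0.06], [-0.13, 0, 0.06]], "turn": [0, 0, 0, 0, 0, 0, 0, 0, 0, 0], "hand": [1, 1, 1, 1, 1, 1, 1, 1, 1, 1]}}

```text
t: 8.83
eef_pos: [0.5327, -0.1635, 0.0416]
tool_rot: [0.41, 3.114, -0.0]
wrist_force: [-0.4, 0.4, 4.6]
opening: 0.0001
gripper_force: 2.1
```

{"name": "arm_command", "arguments": {"xyz": [[0.015, 0, 0], [0.03, 0, 0], [0.045, 0, -0.002], [0.06, 0, -0.003], [0.06, 0, -0.003], [0.075, 0, -0.003], [0.09, 0, -0.003], [0.1, 0, -0.003], [0.11, 0, -0.003], [0.12, 0, -0.003]], "turn": [0, 0, 0, 0, 0, 0, 0, 0, 0, 0], "hand": [1, 1, 1, 1, 1, 1, 1, 1, 1, 1]}}

```text
t: 9.67
eef_pos: [0.5155, -0.1589, 0.042]
tool_rot: [0.41, 3.113, -0.0]
wrist_force: [2.7, -1.2, 4.8]
opening: 0.0001
gripper_force: 2.4
```

Run:
```python
from h import *
print(list(comb(cam("side")).items())[20::2])
c=cam("wrist");g=cv2.cvtColor(c["img"],cv2.COLOR_BGR2GRAY);u=[i for i in range(20,120) if g[i,258]>180][:1];print(u, onz(c,[(256,u[0])],.034) if u else 0, c["s"]["eef_pos"],c["s"]["wrist_force"])
```

```text
[(65, 115), (67, 108), (69, 104), (71, 101), (73, 95), (75, 89), (77, 79), (79, 74), (81, 71), (83, 74), (85, 77), (87, 80), (89, 80), (91, 78), (93, 75), (95, 70), (97, 67), (99, 66), (101, 66), (103, 67), (105, 68), (107, 69), (109, 69), (111, 69)]
[90] [[ 0.43327226 -0.1369005   0.034     ]] [ 0.51518919 -0.15879029  0.04198001] [ 3.06858657 -1.13852893  5.49297774]
```

{"name": "arm_command", "arguments": {"xyz": [[0, 0, -0.15], [0, 0, -0.25], [0.1, 0, -0.25], [0.105, 0, -0.25], [0.105, 0, -0.25], [0.105, 0, -0.25], [0.105, 0, -0.25], [0.105, 0, -0.1], [0.105, 0, 0], [0.105, 0, 0]], "turn": [0, 0, 0, 0, 0, 0, 0, 0, 0, 0], "hand": [1, 1, -0.6, -0.6, -0.6, -0.6, -0.6, -0.6, -0.6, -0.6]}}

```text
t: 10.6
eef_pos: [0.4977, -0.1542, 0.0388]
tool_rot: [-0.409, -3.109, -0.001]
wrist_force: [-0.7, 0.9, -0.5]
opening: 0.0683
gripper_force: 0.0
```

Run:
```python
from h import *
c=cam("wrist");cv2.imwrite("pics/w5.png",c["img"]);print(c["s"]["eef_pos"],c["s"]["opening"])
```

```text
[ 0.4976804  -0.15417858  0.03884033] 0.06825464865899418
```

View pics/w5.png

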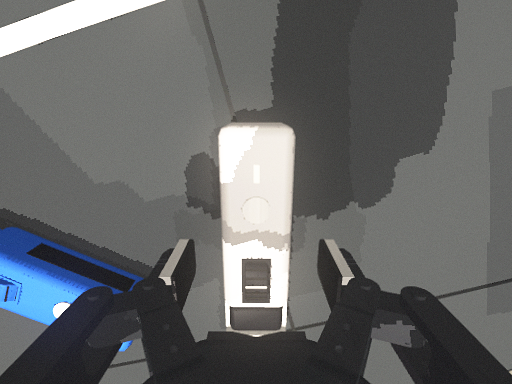

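The fingers straddle the trimmer symmetrically, with pads at (185,265) and (328,265). The nearest blue body edge is at (147,283), so I check the clearance before going down.

Run:
```python
from h import *
import pickle
c=pickle.load(open("w1.pkl","rb"));s=robot.read_state()
P=onz(c,[(187,190),(183,226),(187,200)],[.036,.036,.01])
R=Rn.from_rotvec(s["tool_rot"]).as_matrix();print("blue end in tool frame",((P-s["eef_pos"])@R).round(3))
c=cam("wrist")
P=onz(c,[(147,283),(256,122)],[.0,.034]);print(((P-s["eef_pos"])@R).round(3),s["opening"])
```

```text
blue end in tool frame [[-0.038 -0.063  0.004]
 [-0.085 -0.085  0.004]
 [-0.059 -0.077  0.03 ]]
[[-0.055 -0.086  0.04 ]
 [ 0.069 -0.     0.006]] 0.06807445690637187
```

{"name": "arm_command", "arguments": {"xyz": [[0, 0, 0.1], [0, 0, 0.19], [0, 0, 0.22], [0, 0, 0.22], [0, 0, 0.22], [0, 0, 0.22], [0, 0, 0.22], [0, 0, 0.22], [0, 0, 0.22], [0, 0, 0.22]], "turn": [0, 0, 0, 0, 0, 0, 0, 0, 0, 0], "hand": [-0.6, -0.6, -0.6, -0.4, 1, 1, 1, 1, 1, 1], "force": 30}}

```text
t: 11.53
eef_pos: [0.5004, -0.155, 0.0097]
tool_rot: [0.41, 3.113, -0.0]
wrist_force: [-1.3, 0.0, 6.6]
opening: 0.0416
gripper_force: 32.1
```

{"name": "arm_command", "arguments": {"xyz": [[0, 0, -0.1], [0, 0, -0.3], [0, 0, -0.55], [0, 0, -0.8], [0, 0.2, -1], [0, 0.45, -1], [0, 0.7, -1], [0, 0.9, -1], [0, 1, -1], [0, 1, -1]], "turn": [0, 0, 0, 0, 0, 0, 0, 0, 0, 0], "hand": [1, 1, 1, 1, 1, 1, 1, 1, 1, 1]}}

```text
t: 12.37
eef_pos: [0.5389, -0.0044, 0.1588]
tool_rot: [0.399, 3.116, 0.004]
wrist_force: [1.2, 1.0, -2.2]
opening: 0.0416
gripper_force: 31.5
```

{"name": "arm_command", "arguments": {"xyz": [[0, 0.1, -0.3], [0.1, 0.3, -0.5], [0.2, 0.5, -0.6], [0.2, 0.75, -0.6], [0.2, 1, -0.6], [0.2, 1, -0.6], [0.2, 1, -0.6], [0.2, 1, -0.6], [0.2, 1, -0.6], [0.2, 1, -0.6]], "turn": [-0.2, -0.2, -0.2, -0.2, -0.2, -0.2, -0.2, -0.2, -0.2, -0.2], "hand": [1, 1, 1, 1, 1, 1, 1, 1, 1, 1]}}

```text
t: 13.2
eef_pos: [0.5482, 0.1408, 0.2484]
tool_rot: [-0.087, -3.14, 0.002]
wrist_force: [0.3, 0.2, -3.0]
opening: 0.0413
gripper_force: 32.6
```

Run:
```python
from h import *
import pickle
c=cam("wrist");cv2.imwrite("pics/w6.png",cv2.resize(c["img"],(768,576)));print(c["s"]["eef_pos"],c["s"]["opening"],c["o"]);pickle.dump(c,open("w6.pkl","wb"))
```

```text
[0.54821641 0.14078171 0.24835401] 0.041306982838383285 [0.47025434 0.14501252 0.39116814]
```

View pics/w6.png

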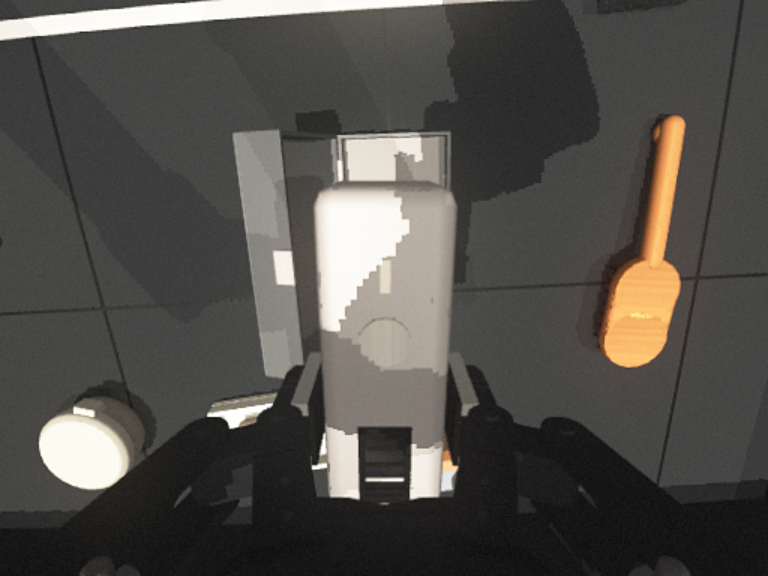

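The wrist view (768x576) shows the trimmer held straight, with its tail at (385,185). Behind it the case's far rim runs from (337,134) to (450,132), and its right side goes down from (450,132).

Run:
```python
from h import *
import pickle
a,b=pickle.load(open("ab.pkl","rb"));c=pickle.load(open("w6.pkl","rb"))
f=lambda l:[(u/1.5,v/1.5) for u,v in l]
print("wrist rim: back-left, back-right(outer), right lower",onz(c,f([(337,132),(451,131),(456,180),(340,133)]),.018).round(4))
g=cv2.cvtColor(c["img"],cv2.COLOR_BGR2GRAY)
print("row100",g[100,215:315]);print("row 93 ",g[93,215:315]); print("col 270",g[75:100,270])
h=cv2.cvtColor(cv2.resize(a["img"][180:245,260:340],(800,650),interpolation=2),cv2.COLOR_GRAY2BGR) if 0 else cv2.resize(a["img"][180:240,260:340],(800,600),interpolation=2)
cv2.imwrite("pics/casescene.png",h)
s=c["s"];R=Rn.from_rotvec(s["tool_rot"]).as_matrix();print(R.round(3))
P=onz(c,f([(385,183)]),s["eef_pos"][2]-.0097+.034);print("tail",P,(P-s["eef_pos"])@R)
```

```text
wrist rim: back-left, back-right(outer), right lower [[0.4489 0.1058 0.018 ]
 [0.4533 0.2022 0.018 ]
 [0.4939 0.2062 0.018 ]
 [0.4498 0.1083 0.018 ]]
row100 [ 82  82  82  80  81  96 148 143 143 114 117 195 168  61 111 165 231 230
 226 226 227 225 227 226 227 227 226 226 227 226 225 227 226 226 226 225
 227 226 223 225 225 225 224 225 224 225 225 223 223 224 222 228 238 236
 239 239 237 237 237 236 238 237 236 236 240 213 156 158 159 160 161 158
 158 153 161 160 160 139 118 118 128  86  59 110 127  84  48  49  47  49
  52  52  53  47  49  47  47  48  50  48]
row 93  [ 67  72  83  85  79  96 155 149 140  93 158 178 126  62  97 135 208 206
 209 216 232 232 232 233 233 233 234 232 234 230 231 231 231 230 228 229
 229 228 223 226 224 225 224 225 222 225 225 224 231 241 240 240 239 239
 239 237 237 238 237 237 236 237 237 238 240 215 156 158 159 158 164 159
 159 162 158 162 158 138 119 124 123  89  57 100 128  90  41  47  49  48
  50  50  49  50  45  46  47  50  47  48]
col 270 [ 77  67  76  76  75  72  75  79  76  79  80  53  44 124 205 197 124 244
 237 237 237 237 237 235 239]
[[-0.998  0.055 -0.001]
 [ 0.055  0.998 -0.001]
 [ 0.001 -0.001 -1.   ]]
tail [[0.47753303 0.14471888 0.27265401]] [[ 7.08086873e-02  1.11927102e-05 -2.42541128e-02]]
```

View pics/casescene.png

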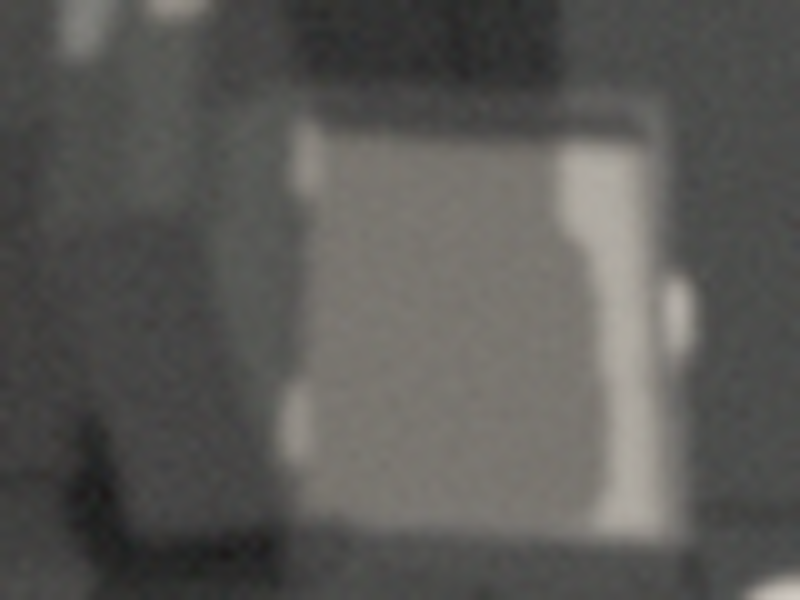

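{"name": "arm_command", "arguments": {"xyz": [[0.12, 0.06, 0], [0.12, 0.06, 0.2], [0.12, 0.06, 0.4], [0.12, 0.06, 0.6], [0.12, 0.06, 0.75], [0.12, 0.06, 0.85], [0.12, 0.06, 0.9], [0.12, 0.06, 0.93], [0.12, 0.06, 0.93], [0.12, 0.06, 0.93]], "turn": [0, 0, 0, 0, 0, 0, 0, 0, 0, 0], "hand": [1, 1, 1, 1, 1, 1, 1, 1, 1, 1]}}

```text
t: 14.08
eef_pos: [0.5315, 0.1528, 0.1101]
tool_rot: [0.083, 3.139, 0.001]
wrist_force: [-0.4, -0.7, -3.2]
opening: 0.0413
gripper_force: 32.5
```

Run:
```python
from h import *
import pickle
c=cam("wrist");cv2.imwrite("pics/w7.png",cv2.resize(c["img"],(768,576)));print(c["s"]["eef_pos"],c["s"]["opening"],c["s"]["wrist_force"],c["o"]);pickle.dump(c,open("w7.pkl","wb"))
```

```text
[0.53153496 0.15278142 0.11007119] 0.04132727157075304 [-0.40918056 -0.71286694 -3.21615332] [0.45327023 0.15662954 0.2527288 ]
```

View pics/w7.png

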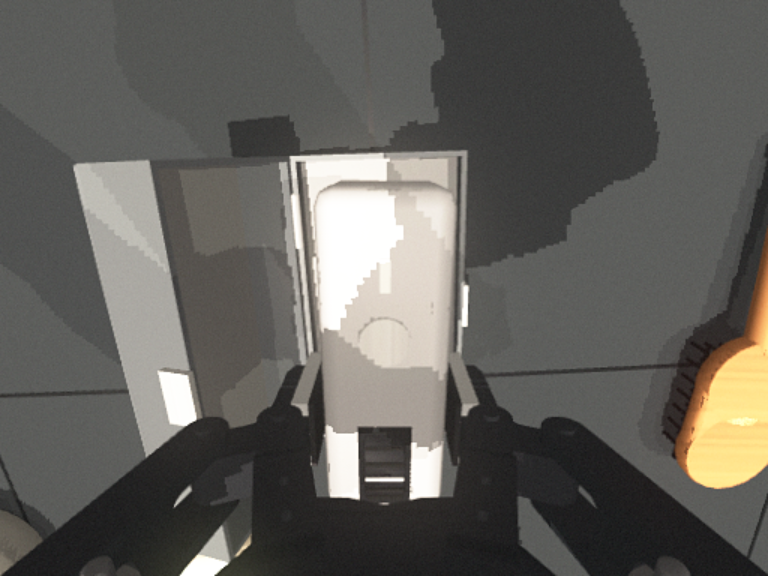

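Closer in, the far rim runs from (290,156) to (467,151). The case's right side is nearly vertical in the picture, with its latch at (464,304), and the trimmer's tail at (385,183) is inside the rim.

Run:
```python
from h import *
import pickle
c=pickle.load(open("w7.pkl","rb"));s=c["s"]
f=lambda l:[(u/1.5,v/1.5) for u,v in l]
P=onz(c,f([(290,156.5),(467.5,151),(466,270),(465,304)]),.018);print(P.round(4))
print(np.degrees(np.arctan2(*(P[1]-P[0])[:2][::-1])),np.degrees(np.arctan2(*(P[2]-P[1])[:2][::-1])),np.linalg.norm(P[1]-P[0]))
R=Rn.from_rotvec(s["tool_rot"]).as_matrix();print(((P-s["eef_pos"])@R).round(4)); print(R.round(3))
T=onz(c,f([(385,182)]),s["eef_pos"][2]-.0097+.034);print("tail",(T-s["eef_pos"])@R)
```

```text
[[0.4514 0.1058 0.018 ]
 [0.4537 0.2017 0.018 ]
 [0.5202 0.2013 0.018 ]
 [0.5415 0.2009 0.018 ]]
88.65354269011048 -0.3491264951795404 0.09594996538183737
[[ 0.0777 -0.0512  0.0919]
 [ 0.0805  0.0447  0.092 ]
 [ 0.014   0.0478  0.0921]
 [-0.0073  0.0485  0.0921]]
[[-0.999  0.053  0.001]
 [ 0.053  0.999  0.   ]
 [-0.001  0.    -1.   ]]
tail [[ 7.10879586e-02  8.64312506e-06 -2.43942296e-02]]
```

{"name": "arm_command", "arguments": {"xyz": [[-0.007, 0.012, 0], [-0.007, 0.012, 0.15], [-0.007, 0.012, 0.3], [-0.007, 0.012, 0.42], [-0.007, 0.012, 0.5], [-0.007, 0.012, 0.55], [-0.007, 0.012, 0.58], [-0.007, 0.012, 0.6], [-0.007, 0.012, 0.61], [-0.007, 0.012, 0.615]], "turn": [-0.033, -0.033, -0.033, -0.033, -0.033, -0.033, -0.033, -0.033, -0.033, -0.033], "hand": [1, 1, 1, 1, 1, 1, 1, 1, 1, 1]}}

```text
t: 14.97
eef_pos: [0.5326, 0.1547, 0.0175]
tool_rot: [0.028, 3.14, 0.001]
wrist_force: [-0.0, -0.4, -2.8]
opening: 0.0416
gripper_force: 32.6
```

{"name": "arm_command", "arguments": {"xyz": [[0, 0, 0.004], [0, 0, 0.008], [0, 0, 0.012], [0, 0, 0.015], [0, 0, 0.018], [0, 0, 0.018], [0, 0, 0.018], [0, 0, 0.018], [0, 0, 0.018], [0, 0, 0.018]], "turn": [0, 0, 0, 0, 0, 0, 0, 0, 0, 0], "hand": [1, 1, 1, 1, 1, 1, 1, 1, 1, 1]}}

```text
t: 15.8
eef_pos: [0.532, 0.1546, 0.0143]
tool_rot: [0.028, 3.141, 0.0]
wrist_force: [0.6, 0.1, -3.8]
opening: 0.0414
gripper_force: 32.6
```

{"name": "arm_command", "arguments": {"xyz": [[0, 0, 0.002], [0, 0, 0.004], [0, 0, 0.006], [0, 0, 0.008], [0, 0, 0.01], [0, 0, 0.01], [0, 0, 0.01], [0, 0, 0.01], [0, 0, 0.01], [0, 0, 0.01]], "turn": [0, 0, 0, 0, 0, 0, 0, 0, 0, 0], "hand": [1, 1, 1, 1, 1, 1, 1, 1, 1, 1]}}

```text
t: 16.63
eef_pos: [0.532, 0.1545, 0.0137]
tool_rot: [0.028, 3.141, -0.0]
wrist_force: [-4.0, -1.2, 8.1]
opening: 0.0416
gripper_force: 34.1
```

{"name": "arm_command", "arguments": {"xyz": [[0, 0, -0.005], [0, 0, -0.007], [0, 0, -0.007], [0, 0, -0.007], [0, 0, -0.007], [0, 0, -0.007], [0, 0, -0.03], [0, 0, -0.08], [0, 0, -0.15], [0, 0, -0.25]], "turn": [0, 0, 0, 0, 0, 0, 0, 0, 0, 0], "hand": [1, 0.5, 0, -0.2, -0.2, -0.2, -0.2, -0.2, -0.2, -0.2]}}

```text
t: 17.47
eef_pos: [0.5315, 0.1544, 0.0507]
tool_rot: [-0.028, -3.14, 0.001]
wrist_force: [-0.2, 0.8, -0.1]
opening: 0.0511
gripper_force: 0.0
```

{"name": "arm_command", "arguments": {"xyz": [[0, 0, -0.2], [0, 0, -0.45], [0, 0, -0.7], [0, 0, -0.9], [0, 0, -0.9], [0, 0, -0.9], [0, 0, -0.9], [0, 0, -0.9], [0, 0, -0.9], [0, 0, -0.9]], "turn": [0, 0, 0, 0, 0, 0, 0, 0, 0, 0], "hand": [-0.2, -0.2, -0.2, 1, 1, 1, 1, 1, 1, 1]}}

```text
t: 18.3
eef_pos: [0.5313, 0.1543, 0.1841]
tool_rot: [-0.028, -3.139, 0.001]
wrist_force: [0.2, 0.8, -0.4]
opening: -0.0
gripper_force: 0.0
```

Run:
```python
from h import *
import pickle
c=cam("wrist");b=cam("side")
cv2.imwrite("pics/w8.png",np.vstack([cv2.resize(c["img"][:,60:460],(400,384))[:290],b["img"][130:300,80:480][:,:400]]))
print(c["s"]["eef_pos"],c["s"]["opening"],c["s"]["wrist_force"]);pickle.dump((c,b),open("w8.pkl","wb"))
```

```text
[0.53126784 0.15430407 0.18409855] -4.423522369590261e-05 [ 0.24326418  0.84032001 -0.3501793 ]
```

View pics/w8.png

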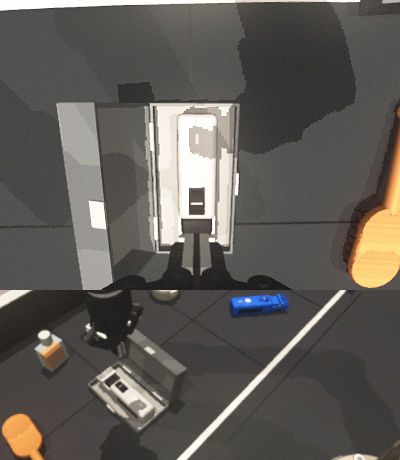

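The trimmer lies inside the case, between the back rim at row 104 and the front at about row 250, with its tail at (256,114) in the full picture. The fingers are clear and the lid is still open.

Run:
```python
from h import *
import pickle
c,b=pickle.load(open("w8.pkl","rb"))
P=onz(c,[(256,114),(256,187),(256,216),(216,104),(300,104),(298,253),(216,253)],[.038,.04,.04,.018,.018,.018,.018]);print(P.round(4))
g=cv2.cvtColor(c["img"],cv2.COLOR_BGR2GRAY)
print(g[98:120,250],g[215:262,275],g[215:262,235])
print("lid top edge",onz(c,[(60+59,103),(60+97,103)],.10).round(3))
```

```text
[[0.4629 0.1551 0.038 ]
 [0.5391 0.1537 0.04  ]
 [0.573  0.1531 0.04  ]
 [0.4524 0.1125 0.018 ]
 [0.454  0.2022 0.018 ]
 [0.6337 0.2052 0.018 ]
 [0.6319 0.1014 0.018 ]]
[ 89  90  54  53  83 176 209 213 231 138 145 151 151 153 143 132 197 235
 242 249 252 254] [151 176 173 173 179 154 131 134 129 131 129 134 132 134 133 131 130 131
 131 134 140 142 134 126 155 184 163  94  48  49  52  46  54  47  49  48
  52  48  45  44  50  48  46  43  43  44  45] [233 233 232 232 231 227 232 230 230 231 230 231 231 230 229 229 229 228
 229 227 228 226 226 225 225 230 200 114  45  52  49  56  51  51  54  47
  57  52  50  47  49  53  46  46  45  50  45]
lid top edge [[0.45  0.047 0.1  ]
 [0.451 0.077 0.1  ]]
```

{"name": "arm_command", "arguments": {"xyz": [[0, -0.15, 0], [-0.07, -0.35, 0], [-0.07, -0.6, 0], [-0.07, -0.85, 0], [-0.07, -1, 0], [-0.07, -1, 0.1], [-0.07, -1, 0.3], [-0.07, -1, 0.5], [-0.07, -1, 0.62], [-0.07, -1, 0.62]], "turn": [0, 0, 0, 0, 0, 0, 0, 0, 0, 0], "hand": [1, 1, 1, 1, 1, 1, 1, 1, 1, 1]}}

```text
t: 19.23
eef_pos: [0.5367, 0.004, 0.0883]
tool_rot: [-0.028, -3.134, 0.001]
wrist_force: [-0.8, 0.3, -0.2]
opening: 0.0002
gripper_force: 0.0
```

{"name": "arm_command", "arguments": {"xyz": [[0, 0.05, 0], [0, 0.1, 0], [0, 0.15, 0], [0, 0.2, 0], [0, 0.24, 0], [0, 0.28, 0], [0, 0.32, 0], [0, 0.36, 0], [0, 0.4, 0], [0, 0.42, 0]], "turn": [0, 0, 0, 0, 0, 0, 0, 0, 0, 0], "hand": [1, 1, 1, 1, 1, 1, 1, 1, 1, 1]}}

```text
t: 20.07
eef_pos: [0.5431, 0.0668, 0.0955]
tool_rot: [0.032, 3.135, -0.001]
wrist_force: [-0.2, -0.5, -0.1]
opening: -0.0003
gripper_force: 0.2
```

{"name": "arm_command", "arguments": {"xyz": [[0, 0.025, 0], [0, 0.05, 0], [0, 0.075, 0], [0, 0.1, 0], [0, 0.125, 0], [0, 0.15, 0], [0, 0.175, 0], [0, 0.2, 0], [0, 0.22, 0], [0, 0.22, 0]], "turn": [0, 0, 0, 0, 0, 0, 0, 0, 0, 0], "hand": [1, 1, 1, 1, 1, 1, 1, 1, 1, 1]}}

```text
t: 20.9
eef_pos: [0.5415, 0.1013, 0.0922]
tool_rot: [-0.026, -3.141, -0.001]
wrist_force: [-0.4, 0.5, 0.5]
opening: 0.0002
gripper_force: 0.0
```

{"name": "arm_command", "arguments": {"xyz": [[0, 0, -0.05], [0, 0, -0.1], [0, 0, -0.15], [0, 0, -0.3], [0, 0, -0.5], [0, 0, -0.5], [0, 0, -0.5], [0, 0, -0.5], [0, 0, -0.5], [0, 0, -0.5]], "turn": [0, 0, 0, 0, 0, 0, 0, 0, 0, 0], "hand": [1, 1, 1, 1, 1, 1, 1, 1, 1, 1]}}

```text
t: 21.73
eef_pos: [0.5408, 0.1, 0.1663]
tool_rot: [-0.028, -3.14, 0.001]
wrist_force: [-0.1, -0.5, -0.8]
opening: -0.0001
gripper_force: 0.0
```

Run:
```python
from h import *
b=cam("side");a=cam("scene");cv2.imwrite("pics/end.png",np.vstack([b["img"][80:310,:],a["img"][140:300]]));print(b["s"]["eef_pos"],b["s"]["wrist_force"])
```

```text
[0.54079706 0.10003386 0.16634983] [-0.06660286 -0.51839902 -0.77801186]
```

View pics/end.png

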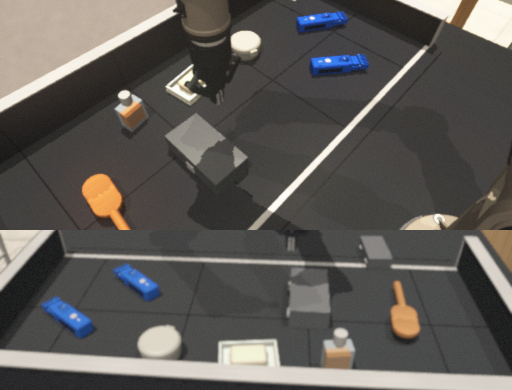

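The case at (206,153) in the side view is shut with the trimmer inside, the gripper is clear above it, and the other things are in place. I let it settle for one call and check that the lid has stopped.

{"name": "arm_command", "arguments": {"xyz": [[0, -0.1, -0.3], [0, -0.1, -0.3], [0, -0.1, -0.3], [0, -0.1, -0.3], [0, -0.1, -0.3], [0, -0.1, -0.3], [0, -0.1, -0.3], [0, -0.1, -0.3], [0, -0.1, -0.3], [0, -0.1, -0.3]], "turn": [0, 0, 0, 0, 0, 0, 0, 0, 0, 0], "hand": [1, 1, 1, 1, 1, 1, 1, 1, 1, 1]}}

```text
t: 22.67
eef_pos: [0.5411, 0.0854, 0.212]
tool_rot: [-0.028, -3.141, -0.0]
wrist_force: [0.2, -0.6, 0.3]
opening: -0.0001
gripper_force: 0.0
```

Run:
```python
from h import *
o=cv2.imread("pics/end.png")[60:120,155:260];b=cam("side")
n=b["img"][140:200,155:260]
print("mean diff",np.abs(o.astype(int)-n).mean())
C=np.array([.543,.1522,0]);x=np.array([.9998,-.017,0]);y=np.array([.017,.9998,0])
im=b["img"].copy()
for z in(.054,):
    p=proj(b,[C+i*.0905*x+j*.048*y+[0,0,z] for i,j in((-1,-1),(-1,1),(1,1),(1,-1))]);print(p.round(1))
    cv2.polylines(im,[p.round().astype(int)],True,(0,0,255),1)
cv2.imwrite("pics/chk.png",cv2.resize(im[110:210,140:270],(780,600),interpolation=2))
```

```text
mean diff 15.993227513227513
[[246.6 236.2]
 [214.2 264.4]
 [162.5 215.2]
 [194.5 192.1]]
```

View pics/chk.png

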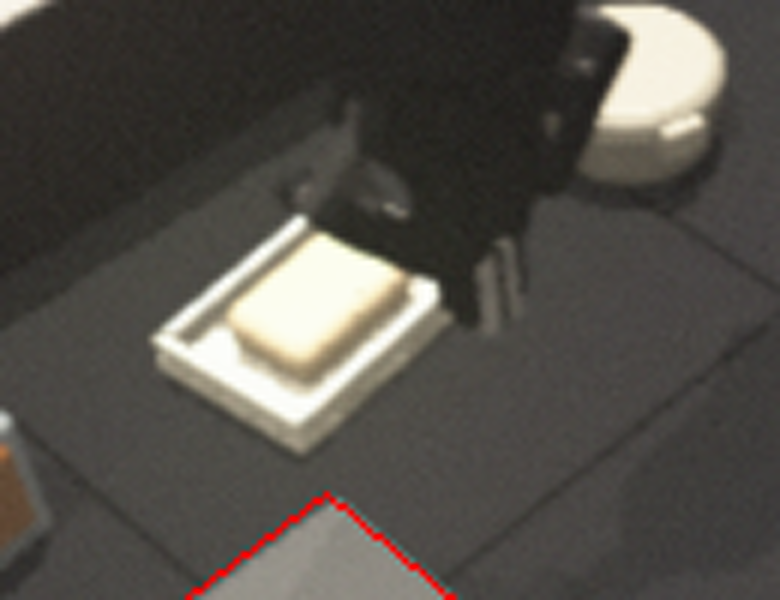

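The red shut-lid outline lies on the grey lid's edges at its far corner, about (325,495). I check the latch-side edge numerically.

Run:
```python
from h import *
b=cam("side");g=cv2.GaussianBlur(cv2.cvtColor(b["img"],cv2.COLOR_BGR2GRAY),(0,0),.7).astype(np.float32)
C=np.array([.543,.1522,0]);x=np.array([.9998,-.017,0]);y=np.array([.017,.9998,0])
for z in(.048,.054,.060,.07):
    q=[]
    for off in range(-4,5):
        p=(proj(b,[C+i*.0905*x+.048*y+[0,0,z] for i in np.linspace(-.8,.8,30)])+[0,off]).astype(np.float32)
        q.append(int(cv2.remap(g,p[:,:1],p[:,1:],1).mean()))
    print(z,q)
```

```text
0.048 [131, 120, 100, 79, 66, 62, 64, 66, 67]
0.054 [136, 132, 120, 101, 80, 66, 62, 64, 67]
0.06 [137, 136, 132, 121, 101, 80, 66, 62, 64]
0.07 [136, 136, 137, 136, 130, 117, 96, 76, 64]
```

```bash
python3 -c "
from bench import robot
print(robot.finish_job())"
```

```text
the job is handed in; nothing more can be done
None
```

I wound the comb in to its stop using the wheel only, laid the trimmer in the case, swung the lid shut and handed the job in at about 23 s; the last picture puts the lid's latch-side edge within about 1 pixel (6 mm) of shut, and the other things looked undisturbed.

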